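Prove the spice drawer's new catch

ROBOT

A 6-joint arm with a two-finger parallel gripper is mounted at the origin on the work surface. World frame = base frame: x ahead of the robot, y to its left, z up, the work surface at z = 0. Lengths are in m, angles in rad, forces in N, time in s.
With the tool pointing down it reaches from about 0.35 to 0.975 m from the base axis. Payload 4.9 kg.
Tool frame: the origin (TCP) lies at the very end of the fingers, on their centre line; the grasp point (between the pads) lies 19 mm behind it; z points along the fingers, y is the line along which they close (so a half turn about z gives the same grasp; the last joint's range is limited). The gripper opens to 85 mm and grips with 20 to 120 N. Pads are 22 mm wide; open, the fingers measure 114 mm over their backs; the gripper's body (76 mm by 85 mm) begins 54 mm behind the grasp point. The pads swing forward as they close: fully open they stand 13 mm farther back than shut.
Start: joints at [1.13, 0.053, 1.613, -0, 1.476, -0.119], TCP at [0.198, 0.593, 0.231] pointing down, gripper open.
Joint ranges: [-3.01, 3.01], [-1.01, 2.22], [0.06, 2.58], [-1.02, 4.17], [0.09, 2.62], [-3.14, 3.14]. Speed limits (rad/s): [2.57, 2.57, 3.14, 3.14, 3.14, 3.14].

INTERFACE

Orientations are given as a rotation vector (axis times angle).
In Python, from station import ctrl gives the robot as it stands.
- The arm moves only by the tool jog_arm, never from a script. Its argument "plan" is a list of rows, each a list of 7 numbers: the shift along the tool's x, y, z in units of 0.02 m (1.0 is 0.02 m), then the turn, a rotation vector about the tool's x, y, z in units of 45 degrees (1.0 is 45 degrees), then the opening, from -1 (shut) to 1 (fully open). A call has 1 to 8 rows; each row shifts and turns the commanded pose from where the row before left it, along the tool's axes as they then stand; what a row does not reach is not made up. A row lasts 1/10 s, in which the tool goes at most 50 mm and 8.59 degrees, less where a joint would pass 70% of its speed; a pose out of reach is approached as far as the arm can. A call with a number of a shift or a turn outside -1 to 1 is refused whole. A call with a gripper value outside its range is refused whole. The fingers move at their own pace and stop on an object; "grip_force" is the grip in N (left out, the last holds). Time passes only in rows, so rows that do not move let the fingers close. It gives the time, the measured TCP pose, the force, the opening and the grip force at its end, in the units of the state.
- ctrl.get_obs(): the state, without advancing time (a new reading comes with each control period).
- ctrl.get_image(name): name is "side" or "top"; returns (picture, depth): 384x512x3 uint8, red, green, blue; 384x512 float32, m along the optical axis (not along the pixel's ray), 0 where there is no reading.
- ctrl.camera_info(name): a dict with "camera_matrix" (3x3 intrinsics, pixels), "k1" (the pictures are not rectified: a ray, as slopes to the right and down, at radius r is drawn at 1 + k1 r^2 times it, then the intrinsics apply), "rvec" (rotation vector, rad) and "tvec" (3), from world to camera coordinates, as OpenCV has them. Camera axes: x right, y down, z forward; pixel columns grow to the right and rows downward; lengths in m; the calibration is good to about 2 mm. A picture is of the moment at which its call begins. camera_info takes no time and is no camera call.
- ctrl.finish_job(): hands the job in; it is judged then, once.
The state is a dict: "t": time; "q": joint angles; "dq": joint speeds; "effort": joint torques, N m; "tool_pos": TCP position; "tool_rot": TCP orientation; "contact_force": force on the tool from outside, world axes, zero at the start; "wrist_torque": the same for the moment, N m; "opening": finger opening in m; "grip_force": force on a finger pad.
Only numpy, scipy, OpenCV 4.12 (cv2) and the standard library are available. Lean on these libraries where they do the work, as an engineer would, in place of code of your own. Each camera call takes 0.05 s, during which the arm holds its last target. There are 200 camera calls.

TASK

The little half-open spice drawer has been fitted with a new spring catch. Push it fully home by its knob so that the catch snaps in, then prove the catch: pull straight back on the knob with a steady 12 N for two seconds, without pulling the drawer open again. Let go of the knob with the drawer still shut, and leave everything else on the shelf standing where it is.

Things in the scene. Friction and masses are not known exactly. Their poses are not given: they have to be found in the camera images.
- unit: low wooden drawer unit, 200 deep x 240 wide x 90 mm high (top board overhangs 3 mm all round), screwed to the shelf. Origin at the centre of its underside; its front is its own -x side (more or less towards the robot), z up. Its one drawer slides out along -x. At the back inside, a double roller catch: two sprung rollers snap in behind an arrow-shaped brass strike on the drawer.
- drawer (a joint): how far the drawer is out, m: 0 = fully home against its stop, to 0.11; starts about half open. Slides with under 1 N. From 22 mm out the strike meets the catch: pushing rises to about 8 N at 10 mm out, then it snaps in and is drawn home. Shut, it is held on the stop by 6 N; pulled harder it yields about 1 mm per 4.3 N, and at 19 N, about 3 mm out, the catch lets go and the drawer comes open.
- knob (a point): centre of the round head of the drawer's turned dark wooden knob, moving with the drawer; axes as unit. Head 34 mm across, 18 mm long along x (11 mm before this point on the robot's side, 8 mm behind it), on a 15 mm neck; this point is 26 mm in front of the drawer front, mid-width, 50 mm above the shelf, 40 mm below the unit's top. Grip it across (along y) from above.
- catch_left: left sprung steel roller (8 mm) of the catch, hidden at the back of the unit. Shut and at rest it presses on the strike with 2 to 3.5 N; when the shut drawer is pulled by more than 8 N, with about 0.53 N for each newton of pull (6.3 N at a pull of 12 N).
- catch_right: right sprung steel roller of the catch, its mirror image, which carries the same load.
- saucer: terracotta saucer, 120 mm across, 18 mm high, standing on top of the drawer unit; origin under its centre. Leave alone.
- jar_a: amber glass jar with a dark screw lid, 72 mm across, 115 mm high; origin under its centre. Leave alone.
- jar_b: the other amber glass jar, of the same size; origin under its centre. Leave alone.
- grater: stainless steel box grater, foot 80 x 100 mm, 221 mm high with its black grip; origin under its centre. Leave alone.
- scoop: white plastic scoop, 176 mm long, 56 wide, 34 high; origin under its bowl, handle towards its -x. Leave alone.
- mill: dark wooden pepper mill, 58 mm across, 167 mm high; origin under its centre. Leave alone.
- tin: green spice tin, 71 mm across, 88 mm high; origin under its centre. Leave alone.

How it is judged:
By the outcome, as a careful person would: the job done as asked, in the order asked, and still so for the second after the job is handed in, with the robot touching nothing.
It also fails if it takes over 66 s, if anything falls off the work surface, if the arm or the gripper's body presses on something with over 40 N, if the wrist force passes 120 N, or if a joint passes its speed limit or range.

## Working session

There is one attempt and no reset: what is moved stays moved. The work goes in short steps, Python scripts to look and compute and a tool call to move; the robot and the scene stay as the last step left them, time stands still between calls to the robot, and variables do not carry over. Pictures are saved under pics/ and viewed, at most 10 in all, crops included, and the job is handed in when it is done.

Besides the shell and the picture viewer there is one more tool, called after ">>>" in YAML: its name, and indented under it one key for each argument. jog_arm: Moves the arm, as the interface text tells. Shifts and turns lie within -1 to 1; 1 stands for 0.02 m of shift or 45 degrees of turn. Its arguments: {"type":"object","properties":{"plan":{"type":"array"},"grip_force":{"type":"number"}},"required":["plan"]}

```bash
mkdir -p pics; ls; cat > h.py <<'E'
import numpy as np, cv2
from station import ctrl
from scipy.spatial.transform import Rotation as R
def cloud(name):
    im,d=ctrl.get_image(name); c=ctrl.camera_info(name); K=np.array(c["camera_matrix"],float)
    v,u=np.mgrid[:d.shape[0],:d.shape[1]]
    p=np.stack([u,v],-1).reshape(-1,1,2).astype(np.float64)
    s=cv2.undistortPoints(p,K,np.array([c["k1"],0,0,0.]))[:,0]
    P=np.c_[s,np.ones(len(s))]*d.reshape(-1,1)
    Rm=cv2.Rodrigues(np.array(c["rvec"],float))[0]
    W=(P-np.array(c["tvec"]).ravel())@Rm
    W[d.ravel()==0]=np.nan
    return im,W.reshape(*d.shape,3)
E
python3 - <<'E'
from h import *
for n in("side","top"):
    im,W=cloud(n); np.savez(f"pics/{n}0.npz",im=im,W=W); cv2.imwrite(f"pics/{n}0.png",im[...,::-1])
    c=ctrl.camera_info(n); Rm=cv2.Rodrigues(np.array(c["rvec"],float))[0]; print(n,-Rm.T@np.array(c["tvec"]).ravel(),Rm[2])
print(ctrl.get_obs())
E
```

```text
pics
side [ 0.44486398 -0.80046752  0.87665118] [ 0.11250622  0.70613472 -0.69908233]
top [ 0.3463178  -0.00416907  1.37978344] [ 1.81511686e-01  6.43293371e-04 -9.83388577e-01]
{'t': 0.1, 'q': array([ 1.12996289e+00,  5.32907914e-02,  1.61419533e+00, -1.42656953e-06,
        1.47597225e+00, -1.18980686e-01]), 'dq': array([-0.00041197,  0.00013061, -0.00147009, -0.00190879,  0.00085596,
        0.00032104]), 'effort': array([ 9.02348916e-06, -3.94897950e+01, -3.71364748e+01, -1.14371669e-04,
        3.86397180e-03, -4.20359129e-06]), 'tool_pos': array([0.19744551, 0.59238933, 0.2301629 ]), 'tool_rot': array([-5.03303029e-01, -3.10049235e+00,  2.81675187e-03]), 'contact_force': array([ 0.63782672,  0.36529702, -0.12245917]), 'wrist_torque': array([-0.00804115,  0.02645291,  0.00841355]), 'grip_force': 0.0, 'opening': 0.08536631319136546}
```

View pics/side0.png

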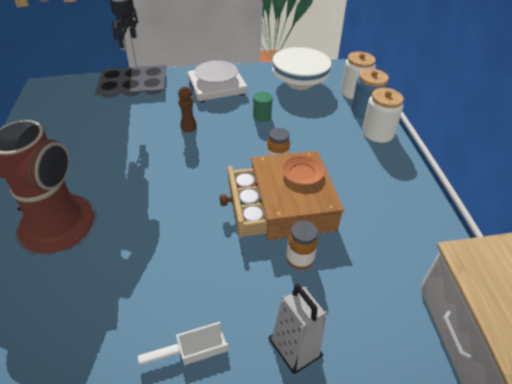

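View pics/top0.png

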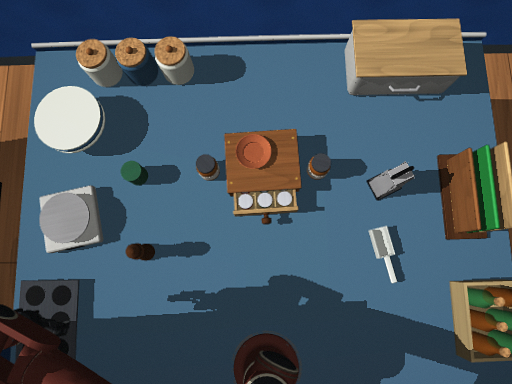

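Side view: the drawer is half open, with the knob at about (226,200) and jars either side of the unit. Top view: unit top spans about (225-299, 130-192), the knob is at (266,220), and the jars are at (206,166) and (319,166).

```bash
python3 - <<'E'
from h import *
for n in("top","side"):
    D=np.load(f"pics/{n}0.npz"); im,W=D["im"],D["W"]
    x,y,z=W[...,0],W[...,1],W[...,2]
    m=(abs(z-.09)<.006)&(x>.35)&(x<.9)&(abs(y)<.2)
    nn,lab,st,ce=cv2.connectedComponentsWithStats(m.astype(np.uint8)); k=1+np.argmax(st[1:,4]); m=lab==k
    r=cv2.minAreaRect((W[m][:,:2]*1000).astype(np.float32)); print(n,"top",r,np.nanmedian(z[m]))
    box=cv2.boxPoints(r); print(box.round(1).tolist())
    px=(220,266) if n=="top" else (200,225)
    s=(slice(px[0]-9,px[0]+10),slice(px[1]-9,px[1]+10))
    P=W[s].reshape(-1,3); c=im[s].reshape(-1,3)
    k=(c[:,0]>c[:,2].astype(int)+5)&(P[:,2]>.025)&(P[:,2]<.075)
    Q=P[k]*1000; print(n,"knob",k.sum(),np.percentile(Q,[2,50,98],axis=0).round(1).tolist())
    q=Q[Q[:,2]>60]; print(len(q),q.mean(0) if len(q) else 0)
    # tall things near
    o=(z>.1)&(x>.3)&(x<.95)&(abs(y)<.3)
    nn,lab,st,ce=cv2.connectedComponentsWithStats(o.astype(np.uint8))
    for i in range(1,nn):
        if st[i,4]>20:
            A=W[lab==i]*1000; print("obj",np.percentile(A,[3,97],axis=0).round().tolist())
E
python3 - <<'E'
import cv2,numpy as np
a=cv2.imread('pics/top0.png')[110:240,190:340]; b=cv2.imread('pics/side0.png')[145:275,205:355]
cv2.imwrite('pics/c0.png',cv2.resize(np.hstack([a,b]),(800,346),interpolation=cv2.INTER_CUBIC))
E
```

```text
top top ((673.7852783203125, -5.623809814453125), (207.61001586914062, 246.35321044921875), 2.52477765083313) 0.09044376923605782
[[564.7000122070312, 112.9000015258789], [575.5, -133.3000030517578], [782.9000244140625, -124.0999984741211], [772.0999755859375, 122.0]]
top knob 101 [[465.4, -41.2, 32.0], [485.7, -13.4, 62.5], [501.7, 13.1, 72.5]]
67 [482.06698335 -13.80670476  65.07196939]
obj [[647.0, -31.0, 100.0], [756.0, 77.0, 111.0]]
obj [[626.0, -224.0, 106.0], [682.0, -171.0, 121.0]]
obj [[631.0, 155.0, 108.0], [688.0, 209.0, 120.0]]
side top ((676.6123046875, -4.8995208740234375), (208.29495239257812, 249.22476196289062), 2.1234333515167236) 0.08977294404837942
[[567.9000244140625, 115.80000305175781], [577.2000122070312, -133.3000030517578], [785.2999877929688, -125.5999984741211], [776.0999755859375, 123.5]]
side knob 124 [[468.4, -38.8, 31.5], [484.4, -19.1, 58.9], [504.3, 23.7, 68.3]]
57 [483.10485452 -17.84912874  63.98864095]
obj [[635.0, 153.0, 102.0], [691.0, 210.0, 117.0]]
obj [[649.0, -28.0, 100.0], [759.0, 81.0, 109.0]]
obj [[629.0, -227.0, 102.0], [683.0, -171.0, 117.0]]
```

View pics/c0.png

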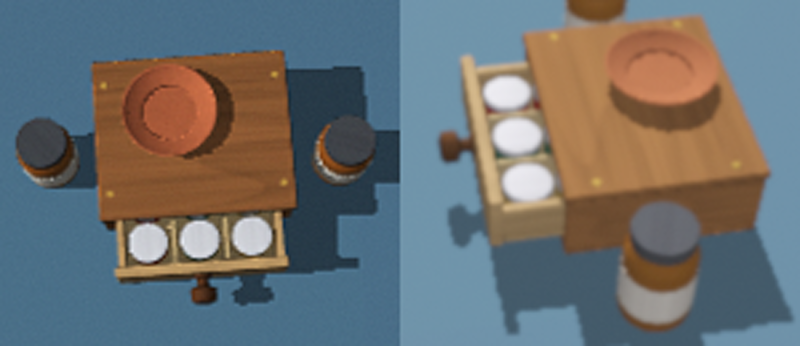

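The crop agrees: unit yaw is about +2.4°, and the knob is near (484,-13.5) mm with the drawer about 65 mm out. I'll work out the move in tool axes next.

```bash
python3 - <<'E'
from h import *
o=ctrl.get_obs(); r=R.from_rotvec(o["tool_rot"]); M=r.as_matrix(); print(M.round(4))
a=np.radians(2.4); ux=np.array([np.cos(a),np.sin(a),0]); uy=np.array([-np.sin(a),np.cos(a),0])
K=np.array([.4845,-.0135,.05])
for s in(1,-1):
    T=np.c_[s*ux,-s*uy,[0,0,-1]]   # tool axes
    print("s",s,"turn (tool axes) units",(r.inv()*R.from_matrix(T)).as_rotvec()/np.radians(45))
    print(" shift after turn, in units", T.T@(K+[0,0,.081]-o["tool_pos"])/.02)
E
```

```text
[[-9.487e-01  3.163e-01 -8.000e-04]
 [ 3.163e-01  9.486e-01 -1.700e-03]
 [ 2.000e-04 -1.900e-03 -1.000e+00]]
s 1 turn (tool axes) units [-9.91676352e-04  3.20479962e-03  3.53686980e+00]
 shift after turn, in units [13.07153431 30.86892285  4.95814489]
s -1 turn (tool axes) units [-0.0022819  -0.0007061  -0.46312867]
 shift after turn, in units [-13.07153431 -30.86892285   4.95814489]
```

>>> jog_arm:
  plan:
    - [0,0,0,0,0,-0.155,1]
    - [0,0,0,0,0,-0.154,1]
    - [0,0,0,0,0,-0.154,1]
    - [-0.4,-0.96,0,0,0,0,1]
    - [-0.4,-0.96,0,0,0,0,1]
    - [-0.4,-0.96,0,0,0,0,1]
    - [-0.4,-0.96,0,0,0,0,1]
    - [-0.4,-0.96,0,0,0,0,1]

```text
t: 0.9
tool_pos: [0.2417, 0.4976, 0.2306]
tool_rot: [0.066, -3.14, 0.001]
contact_force: [-0.2, -0.1, 0.1]
opening: 0.0853
grip_force: 0.0
```

>>> jog_arm:
  plan:
    - [-0.4,-0.96,0,0,0,0,1]
    - [-0.4,-0.96,0,0,0,0,1]
    - [-0.4,-0.96,0,0,0,0,1]
    - [-0.4,-0.96,0,0,0,0,1]
    - [-0.4,-0.96,0,0,0,0,1]
    - [-0.4,-0.96,0,0,0,0,1]
    - [-0.4,-0.96,0,0,0,0,1]
    - [-0.4,-0.96,0,0,0,0,1]

```text
t: 1.7
tool_pos: [0.312, 0.3469, 0.2307]
tool_rot: [0.066, -3.14, 0.001]
contact_force: [-0.1, 0.2, 0.2]
opening: 0.0854
grip_force: 0.0
```

>>> jog_arm:
  plan:
    - [-0.4,-0.96,0,0,0,0,1]
    - [-0.4,-0.96,0,0,0,0,1]
    - [-0.4,-0.96,0,0,0,0,1]
    - [-0.4,-0.96,0,0,0,0,1]
    - [-0.4,-0.96,0,0,0,0,1]
    - [-0.4,-0.96,0,0,0,0,1]
    - [-0.4,-0.96,0,0,0,0,1]
    - [-0.4,-0.96,0,0,0,0,1]

```text
t: 2.5
tool_pos: [0.3824, 0.1962, 0.2308]
tool_rot: [0.066, -3.14, 0.0]
contact_force: [1.5, -0.1, -0.1]
opening: 0.0854
grip_force: 0.0
```

>>> jog_arm:
  plan:
    - [-0.4,-0.96,0,0,0,0,1]
    - [-0.4,-0.96,0,0,0,0,1]
    - [-0.4,-0.96,0,0,0,0,1]
    - [-0.4,-0.96,0,0,0,0,1]
    - [-0.4,-0.96,0,0,0,0,1]
    - [-0.4,-0.96,0,0,0,0,1]
    - [-0.4,-0.96,0,0,0,0,1]
    - [0,0,0,0,0,0,1]

```text
t: 3.3
tool_pos: [0.4442, 0.0636, 0.2308]
tool_rot: [0.061, -3.14, 0.001]
contact_force: [0.9, 0.1, -0.1]
opening: 0.0855
grip_force: 0.0
```

```bash
cat > st.py <<'E'
from h import *
import sys
def st(K=np.array([.4845,-.0135,.05])):
    o=ctrl.get_obs(); M=R.from_rotvec(o["tool_rot"]).as_matrix()
    a=np.radians(2.4); T=np.c_[[-np.cos(a),-np.sin(a),0],[-np.sin(a),np.cos(a),0],[0,0,-1]]
    print("t",o["t"],"pos",o["tool_pos"].round(4),"open",round(o["opening"],4),"grip",round(o["grip_force"],1))
    print("err turn",(R.from_matrix(M).inv()*R.from_matrix(T)).as_rotvec()/np.radians(45),"to grasp units",M.T@(K-[0,0,.019]-o["tool_pos"])/.02)
    print("F tool",(M.T@o["contact_force"]).round(2))
if __name__=="__main__": st()
E
python3 st.py
```

```text
t 3.3 pos [0.4442 0.0636 0.2308] open 0.0855 grip 0.0
err turn [-0.00047554 -0.00119983 -0.00382745] to grasp units [-1.87208593 -3.92808651  9.98958017]
F tool [-0.9   0.07  0.06]
```

>>> jog_arm:
  plan:
    - [-0.47,-0.98,0,0,0,0,1]
    - [-0.47,-0.98,0,0,0,0,1]
    - [-0.47,-0.98,0,0,0,0,1]
    - [-0.46,-0.98,0,0,0,0,1]
    - [0,0,1,0,0,0,1]
    - [0,0,1,0,0,0,1]
    - [0,0,1,0,0,0,1]
    - [0,0,1,0,0,0,1]

```text
t: 4.1
tool_pos: [0.4842, -0.0108, 0.1503]
tool_rot: [0.066, -3.14, -0.001]
contact_force: [-0.5, 0.3, -0.5]
opening: 0.0856
grip_force: 0.0
```

>>> jog_arm:
  plan:
    - [0,0,1,0,0,0,1]
    - [0,0,0.5,0,0,0,1]
    - [0,0,0,0,0,0,1]
    - [0,0,0,0,0,0,1]

```text
t: 4.5
tool_pos: [0.4849, -0.0114, 0.1219]
tool_rot: [-0.066, 3.14, 0.0]
contact_force: [-1.2, 0.8, 0.1]
opening: 0.0851
grip_force: 0.0
```

```bash
python3 st.py; python3 - <<'E'
from h import *
a=[]
for n,s in(("top",(slice(130,260),slice(200,350))),("side",(slice(125,255),slice(165,315)))):
    a.append(ctrl.get_image(n)[0][s])
cv2.imwrite('pics/c1.png',cv2.resize(np.hstack(a),(800,346),interpolation=cv2.INTER_CUBIC)[...,::-1])
E
```

```text
t 4.5 pos [ 0.4849 -0.0114  0.1219] open 0.0851 grip 0.0
err turn [1.71581931e-05 7.21907860e-04 3.99829029e-04] to grasp units [ 0.02513812 -0.10665885  4.54387116]
F tool [ 1.14  0.86 -0.07]
```

View pics/c1.png

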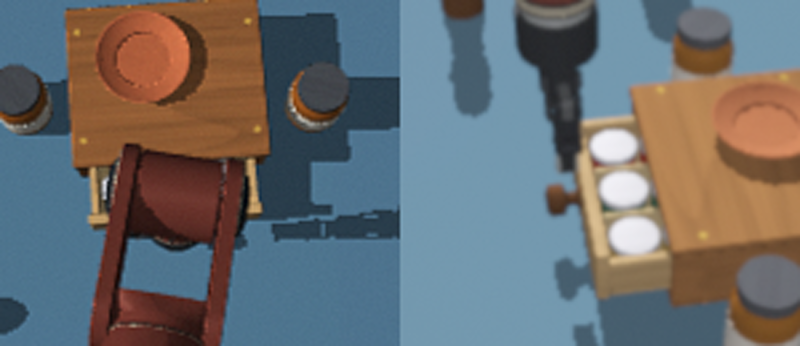

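The gripper sits above the knob in the side crop (knob at about (563,197)) and nothing is touched yet. Descending.

>>> jog_arm:
  plan:
    - [0,-0.1,0.8,0,0,0,1]
    - [0,0,0.8,0,0,0,1]
    - [0,0,0.8,0,0,0,1]
    - [0,0,0.8,0,0,0,1]
    - [0,0,0.8,0,0,0,1]
    - [0,0,0.5,0,0,0,1]
    - [0,0,0,0,0,0,1]
    - [0,0,0,0,0,0,1]

```text
t: 5.4
tool_pos: [0.4853, -0.0137, 0.0321]
tool_rot: [-0.066, 3.14, -0.0]
contact_force: [0.2, -0.5, -0.9]
opening: 0.0853
grip_force: 0.0
```

>>> jog_arm:
  plan:
    - [0,0,0,0,0,0,0]
    - [0,0,0,0,0,0,0]
    - [0,0,0,0,0,0,-0.3]
    - [0,0,0,0,0,0,-0.3]
    - [0,0,0,0,0,0,-0.3]
  grip_force: 20

```text
t: 5.9
tool_pos: [0.4852, -0.0119, 0.0322]
tool_rot: [-0.064, 3.14, 0.007]
contact_force: [-0.7, 7.2, 4.2]
opening: 0.0324
grip_force: 20.0
```

```bash
python3 st.py
```

```text
t 5.9 pos [ 0.4852 -0.0119  0.0322] open 0.0324 grip 20.0
err turn [ 0.00535333  0.00143259 -0.00143856] to grasp units [ 0.03828928 -0.07818668  0.05938791]
F tool [ 0.38  7.22 -4.2 ]
```

The knob sits about 2 mm further to +y, and the pads are slightly high. I'll reopen, shift and regrip.

>>> jog_arm:
  plan:
    - [0,0,0,0,0,0,0.2]
    - [0,0.1,0.15,0,0,0,0.2]
    - [0,0,0,0,0,0,0]
    - [0,0,0,0,0,0,-0.3]
    - [0,0,0,0,0,0,-0.3]
    - [0,0,0,0,0,0,-0.3]
    - [0,0,0,0,0,0,-0.3]
  grip_force: 20

```text
t: 6.6
tool_pos: [0.4844, -0.0119, 0.0281]
tool_rot: [0.066, -3.141, 0.001]
contact_force: [-0.5, -2.5, -1.8]
opening: 0.0327
grip_force: 20.1
```

```bash
python3 st.py
```

```text
t 6.6 pos [ 0.4844 -0.0119  0.0281] open 0.0327 grip 20.1
err turn [-5.94053433e-04 -4.97262834e-04 -7.78552042e-05] to grasp units [-0.00118159 -0.08167942 -0.14487254]
F tool [ 0.64 -2.44  1.75]
```

>>> jog_arm:
  plan:
    - [0,-0.02,-0.02,0,0,0,-0.3]
    - [0,0,0,0,0,0,-0.3]
    - [-0.2,0,0,0,0,0,-0.3]
    - [-0.3,0,0,0,0,0,-0.3]
    - [-0.4,0,0,0,0,0,-0.3]
    - [-0.4,0,0,0,0,0,-0.3]
    - [-0.4,0,0,0,0,0,-0.3]
    - [-0.2,0,0,0,0,0,-0.3]
  grip_force: 60

```text
t: 7.4
tool_pos: [0.5233, -0.0102, 0.0283]
tool_rot: [0.066, -3.14, -0.001]
contact_force: [-0.9, 1.1, -4.0]
opening: 0.0312
grip_force: 60.7
```

>>> jog_arm:
  plan:
    - [0,0,0,0,0,0,-0.3]
    - [0,0,0,0,0,0,-0.3]

```text
t: 7.6
tool_pos: [0.5225, -0.0102, 0.0284]
tool_rot: [0.066, -3.141, -0.001]
contact_force: [0.6, 1.2, -7.4]
opening: 0.0317
grip_force: 60.8
```

```bash
python3 st.py
```

```text
t 7.6 pos [ 0.5225 -0.0102  0.0284] open 0.0317 grip 60.8
err turn [ 5.01682018e-04 -3.90952130e-04  1.34561233e-06] to grasp units [ 1.90559372 -0.08386249 -0.13167015]
F tool [-0.66  1.18  7.41]
```

>>> jog_arm:
  plan:
    - [-0.1,0,-0.05,0,0,0,-0.3]
    - [-0.1,0,-0.03,0,0,0,-0.3]
    - [-0.1,0,0,0,0,0,-0.3]
    - [-0.1,0,0,0,0,0,-0.3]
    - [-0.1,0,0,0,0,0,-0.3]
    - [-0.1,0,0,0,0,0,-0.3]

```text
t: 8.2
tool_pos: [0.5331, -0.0097, 0.0285]
tool_rot: [0.066, -3.138, -0.001]
contact_force: [-0.9, 0.0, -23.4]
opening: 0.0314
grip_force: 61.1
```

>>> jog_arm:
  plan:
    - [-0.1,0,0,0,0,0,-0.3]
    - [-0.1,0,0,0,0,0,-0.3]
    - [-0.1,0,0,0,0,0,-0.3]

```text
t: 8.5
tool_pos: [0.5386, -0.0095, 0.0286]
tool_rot: [0.066, -3.136, -0.001]
contact_force: [-4.0, -0.1, -25.4]
opening: 0.031
grip_force: 61.3
```

>>> jog_arm:
  plan:
    - [-0.1,0,0,0,0,0,-0.3]
    - [-0.1,0,0,0,0,0,-0.3]

```text
t: 8.7
tool_pos: [0.5421, -0.0093, 0.0285]
tool_rot: [0.066, -3.135, -0.001]
contact_force: [-6.1, -0.9, -23.8]
opening: 0.0311
grip_force: 61.3
```

```bash
python3 st.py
```

```text
t 8.7 pos [ 0.5421 -0.0093  0.0285] open 0.0311 grip 61.3
err turn [ 0.00084425 -0.00777543  0.0001696 ] to grasp units [ 2.88866649 -0.08901739 -0.10689166]
F tool [ 5.97 -0.64 23.86]
```

Those z corrections had the wrong sign. I'll relieve the vertical load before continuing.

>>> jog_arm:
  plan:
    - [0,0,0.06,0,0,0,-0.3]
    - [0,0,0.05,0,0,0,-0.3]
    - [0,0,0,0,0,0,-0.3]

```text
t: 9.0
tool_pos: [0.544, -0.0093, 0.0285]
tool_rot: [0.066, -3.138, -0.001]
contact_force: [-6.4, 1.7, -17.3]
opening: 0.0312
grip_force: 61.8
```

>>> jog_arm:
  plan:
    - [-0.1,0,0,0,0,0,-0.3]
    - [-0.1,0,0,0,0,0,-0.3]

```text
t: 9.2
tool_pos: [0.5471, -0.0091, 0.0284]
tool_rot: [0.066, -3.136, -0.001]
contact_force: [-10.2, 1.3, -13.7]
opening: 0.0316
grip_force: 62.0
```

>>> jog_arm:
  plan:
    - [-0.1,0,0,0,0,0,-0.3]
    - [-0.1,0,0,0,0,0,-0.3]

```text
t: 9.4
tool_pos: [0.5527, -0.0089, 0.0285]
tool_rot: [-0.066, 3.141, 0.001]
contact_force: [2.1, 2.1, -23.1]
opening: 0.0312
grip_force: 61.6
```

```bash
python3 st.py
```

```text
t 9.4 pos [ 0.5527 -0.0089  0.0285] open 0.0312 grip 61.6
err turn [ 7.91354594e-04  9.08521967e-05 -1.79150141e-04] to grasp units [ 3.41810579 -0.08919696 -0.12342032]
F tool [-2.16  2.03 23.07]
```

Past the peak: the drawer now draws itself in. I'll follow it to the stop and relieve z.

>>> jog_arm:
  plan:
    - [-0.1,0,0.05,0,0,0,-0.3]
    - [-0.1,0,0.05,0,0,0,-0.3]
    - [-0.05,0,0.05,0,0,0,-0.3]

```text
t: 9.7
tool_pos: [0.5576, -0.0087, 0.0282]
tool_rot: [0.066, -3.137, -0.001]
contact_force: [-17.5, 3.9, 7.6]
opening: 0.0315
grip_force: 63.6
```

>>> jog_arm:
  plan:
    - [-0.1,0,0,0,0,0,-0.3]
    - [-0.1,0,0,0,0,0,-0.3]

```text
t: 9.9
tool_pos: [0.5575, -0.0087, 0.0281]
tool_rot: [0.067, -3.126, -0.001]
contact_force: [-32.7, 1.8, 16.6]
opening: 0.0312
grip_force: 63.8
```

```bash
python3 st.py
```

```text
t 9.9 pos [ 0.5575 -0.0087  0.0281] open 0.0312 grip 63.8
err turn [ 0.00097295 -0.01920972  0.001271  ] to grasp units [ 3.65652149 -0.08569315 -0.0913278 ]
F tool [ 32.83   3.26 -16.1 ]
```

Drawer is home on the stop at x=0.5575. Now I'll ease the push off towards zero and average the readings.

>>> jog_arm:
  plan:
    - [0.1,0,-0.04,0,0,0,-0.3]
    - [0.1,0,0,0,0,0,-0.3]
    - [0.08,0,0,0,0,0,-0.3]
    - [0,0,0,0,0,0,-0.3]

```text
t: 10.3
tool_pos: [0.5576, -0.0087, 0.0284]
tool_rot: [-0.066, 3.138, 0.001]
contact_force: [-3.6, 4.0, -7.5]
opening: 0.0316
grip_force: 62.7
```

```bash
cat > avg.py <<'E'
from h import *
import sys
F=[];P=[]
for i in range(int(sys.argv[1])):
    ctrl.get_image("side"); o=ctrl.get_obs(); M=R.from_rotvec(o["tool_rot"]).as_matrix()
    F.append(M.T@o["contact_force"]); P.append(o["tool_pos"])
F=np.array(F);P=np.array(P)
print("t",o["t"],"F tool",F.mean(0).round(2),"sd",F.std(0).round(2),"x mm",(P.mean(0)*1000).round(2),"grip",o["grip_force"],o["opening"]); print(F[:,0].round(1))
E
python3 avg.py 6
```

```text
t 10.6 F tool [3.94 4.91 7.24] sd [0.36 0.42 0.41] x mm [557.6   -8.69  28.38] grip 62.74607233033748 0.03149386598025829
[3.9 3.6 3.6 4.4 4.4 3.8]
```

>>> jog_arm:
  plan:
    - [0.04,0.05,0.03,0,0,0,-0.3]
    - [0.04,0,0,0,0,0,-0.3]
    - [0,0,0,0,0,0,-0.3]

```text
t: 10.9
tool_pos: [0.5577, -0.0087, 0.0283]
tool_rot: [-0.065, 3.134, -0.002]
contact_force: [1.4, 1.9, -1.9]
opening: 0.0312
grip_force: 63.4
```

```bash
python3 avg.py 6
```

```text
t 11.2 F tool [-2.87  0.74 -3.57] sd [0.87 0.24 1.88] x mm [557.63  -8.67  28.29] grip 64.08985490124905 0.031099493348309578
[-1.9 -2.2 -2.  -3.7 -3.6 -3.9]
```

>>> jog_arm:
  plan:
    - [0.03,0,-0.02,0,0,0,-0.3]
    - [0.03,0,0,0,0,0,-0.3]
    - [0.02,0,0,0,0,0,-0.3]
    - [0,0,0,0,0,0,-0.3]
    - [0,0,0,0,0,0,-0.3]

```text
t: 11.7
tool_pos: [0.557, -0.0087, 0.0283]
tool_rot: [-0.065, 3.131, -0.002]
contact_force: [9.7, 0.3, 1.3]
opening: 0.0314
grip_force: 63.8
```

```bash
python3 avg.py 8
```

```text
t 12.1 F tool [-9.35  0.52 -0.93] sd [0.36 0.33 0.35] x mm [557.01  -8.69  28.33] grip 63.826096483971924 0.03133078346212865
[-8.9 -8.8 -9.8 -9.1 -9.9 -9.4 -9.5 -9.4]
```

>>> jog_arm:
  plan:
    - [0.03,0,0,0,0,0,-0.3]
    - [0.026,0,0,0,0,0,-0.3]
    - [0,0,0,0,0,0,-0.3]
    - [0,0,0,0,0,0,-0.3]

```text
t: 12.5
tool_pos: [0.5564, -0.0087, 0.0284]
tool_rot: [-0.065, 3.129, -0.002]
contact_force: [11.9, 1.2, -0.9]
opening: 0.0314
grip_force: 63.8
```

```bash
python3 avg.py 8
```

```text
t 12.9 F tool [-11.47   0.8    0.75] sd [0.51 0.52 0.49] x mm [556.39  -8.73  28.36] grip 63.75327695393935 0.031117300453504963
[-11.3 -11.6 -11.4 -11.2 -12.5 -11.6 -10.6 -11.7]
```

>>> jog_arm:
  plan:
    - [0.012,0,0,0,0,0,-0.3]
    - [0,0,0,0,0,0,-0.3]
    - [0,0,0,0,0,0,-0.3]
    - [0,0,0,0,0,0,-0.3]

```text
t: 13.3
tool_pos: [0.5563, -0.0087, 0.0283]
tool_rot: [-0.065, 3.129, -0.002]
contact_force: [12.7, 2.0, -1.0]
opening: 0.0309
grip_force: 63.7
```

```bash
python3 avg.py 46
```

```text
t 15.6 F tool [-11.88   0.59   1.41] sd [0.58 0.49 0.45] x mm [556.31  -8.73  28.36] grip 63.734292514272965 0.030935163609396958
[-12.  -11.4 -12.4 -11.3 -11.8 -13.1 -11.7 -12.6 -12.5 -12.6 -12.1 -11.7
 -12.6 -12.7 -12.1 -12.9 -11.2 -11.4 -11.7 -11.6 -12.4 -10.6 -12.3 -11.3
 -12.1 -11.2 -11.9 -11.6 -11.7 -11.1 -11.5 -12.7 -11.6 -12.6 -11.4 -12.1
 -11.4 -10.5 -12.  -11.5 -11.6 -12.2 -12.8 -11.7 -12.1 -11.4]
```

12 N was held for over 2 s with the drawer shut. Easing off, then releasing and rising straight up.

>>> jog_arm:
  plan:
    - [-0.06,0,0,0,0,0,-0.3]
    - [-0.06,0,0,0,0,0,-0.3]
    - [-0.05,0,0,0,0,0,-0.3]
    - [-0.01,0,0,0,0,0,-0.3]
    - [0,0,0,0,0,0,-0.3]
    - [0,0,0,0,0,0,-0.3]
    - [0,0,0,0,0,0,-0.3]

```text
t: 16.3
tool_pos: [0.5576, -0.0087, 0.0282]
tool_rot: [-0.066, 3.135, -0.002]
contact_force: [3.2, 0.7, 7.0]
opening: 0.031
grip_force: 64.1
```

>>> jog_arm:
  plan:
    - [0,0,0,0,0,0,0.3]
    - [0,0,0,0,0,0,0.5]
    - [0,0,0,0,0,0,0.6]
    - [0,0,0,0,0,0,0.6]
    - [0,0,0,0,0,0,0.6]
  grip_force: 20

```text
t: 16.8
tool_pos: [0.5544, -0.008, 0.0252]
tool_rot: [0.066, -3.14, -0.0]
contact_force: [0.3, -0.0, 0.7]
opening: 0.0682
grip_force: 0.0
```

>>> jog_arm:
  plan:
    - [0,0,-0.3,0,0,0,0.6]
    - [0,0,-0.6,0,0,0,0.6]
    - [0,0,-0.9,0,0,0,0.6]
    - [0,0,-0.9,0,0,0,0.6]
    - [0,0,-1,0,0,0,0.6]
    - [0,0,-1,0,0,0,0.6]
    - [0,0,-1,0,0,0,0.6]
    - [0,0,-1,0,0,0,0.6]

```text
t: 17.6
tool_pos: [0.5552, -0.0081, 0.162]
tool_rot: [-0.066, 3.139, -0.0]
contact_force: [0.3, 1.0, -0.9]
opening: 0.0684
grip_force: 0.0
```

>>> jog_arm:
  plan:
    - [0.5,0,-0.5,0,0,0,0.6]
    - [1,0,0,0,0,0,0.6]
    - [1,0,0,0,0,0,0.6]
    - [1,0,0,0,0,0,0.6]
    - [1,0,0,0,0,0,0.6]
    - [0.5,0,0,0,0,0,0.6]
    - [0,0,0,0,0,0,0.6]
    - [0,0,0,0,0,0,0.6]

```text
t: 18.4
tool_pos: [0.4557, -0.0123, 0.1705]
tool_rot: [-0.066, 3.139, -0.0]
contact_force: [0.2, 0.9, 0.3]
opening: 0.0682
grip_force: 0.0
```

```bash
python3 - <<'E'
from h import *
a=[ctrl.get_image(n)[0] for n in("top","side")]
cv2.imwrite('pics/c2.png',cv2.resize(np.hstack(a),(800,300),interpolation=cv2.INTER_AREA)[...,::-1])
im,W=cloud("side"); im0=np.load("pics/side0.npz")["im"]
d=(np.abs(im.astype(int)-im0).sum(2)>60).astype(np.uint8)
n,l,s,c=cv2.connectedComponentsWithStats(d); print([x.tolist() for x in s[1:] if x[4]>15])
P=W.reshape(-1,3); col=im.reshape(-1,3).astype(int)
k=(P[:,2]>.06)&(P[:,2]<.075)&(P[:,0]>.44)&(P[:,0]<.57)&(abs(P[:,1])<.05)
print(k.sum(),np.nanmean(P[k],0))
E
```

```text
[[0, 0, 230, 190, 19125], [126, 70, 5, 6, 23], [119, 145, 41, 154, 3705], [55, 148, 13, 38, 286], [0, 150, 9, 4, 33], [0, 163, 35, 35, 223], [219, 166, 52, 105, 2967], [0, 177, 29, 23, 245], [209, 268, 55, 116, 2557], [0, 322, 12, 26, 194], [37, 323, 70, 61, 2440], [0, 349, 20, 35, 285]]
43 [ 0.55012815 -0.01308512  0.06440124]
```

View pics/c2.png

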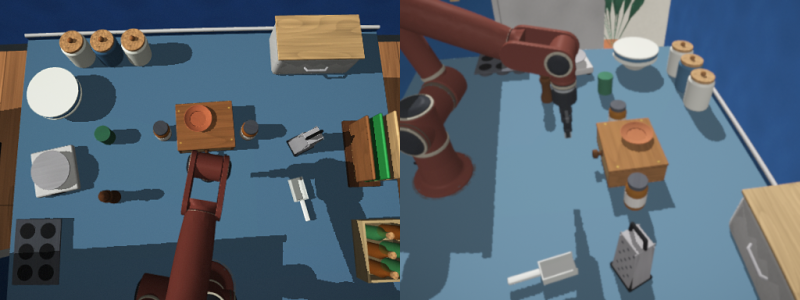

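The drawer is shut: the side view shows the knob at (597,153), against the unit front. The jars, saucer and everything else stand where they were, and the gripper is clear.

```bash
python3 -c "
from station import ctrl
print(ctrl.finish_job())"
```

```text
the job is handed in; nothing more can be done
None
```

The drawer was pushed home until the catch snapped in. It stayed shut under a steady pull of about 12 N on the knob for over two seconds. I then let go with it still shut, saw nothing else on the shelf out of place, and handed the job in.

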